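# Check a grinder's work-rest gap with a taper gauge

## Task

Draw the taper gauge from its wooden block, slide its blade upright down into the gap between the grinding stone and the work rest until it drags firmly on both (about 10 N of push beyond the gauge's own weight, sideways push evened out so that it is not pressed to one side), and let go so that it stays standing there, snug but not jammed, for the gap to be read off. Do not drop it, never wedge it hard, and leave the other things on the bench alone.

Things in the scene. Friction and masses are not known exactly. Their poses are not given: they have to be found in the camera images.
- gauge: Taper gauge, 120 to 195 g: steel blade below an orange handle; hangs upright in the block. Origin: handle's centre line at the level of the blade's lower end; z up to the handle, x along the blade's width (24 mm), y through its thickness. Blade from z = 0 to 100 mm: flat face at y = -5.5 mm; other face slopes evenly from y = -3.5 mm (lower end, 2 mm thick) to y = 5.5 mm (top, 11 mm thick)
- gauge_grip (a point): Centre of the gauge's orange handle, 122 mm above the blade's lower end, axes as the gauge. Handle 40 (x) x 20 (y) x 44 mm high; its underside is the top of the blade and starts on the block's top. Grasp it across its 40 mm width, fingers closing along x
- block: Fixed wooden block, 90 (x) x 75 (y) x 112 mm high, with an upright slot right through its centre, 30 x 15 mm. Origin: centre of its underside, z up. The gauge hangs in the slot with the same axes; it must rise 100 mm to come clear
- grinder: Fixed bench grinder: green motor (116 mm across), one grey stone, 150 mm across, 22 mm wide, that does not turn. Origin on the bench; z up, x along the axle towards the stone. Axle 115 mm high; motor ends at x = 45 mm, stone's middle at x = 106 mm, its top 190 mm high, a guard on its +y side. Its -y side faces a fixed steel work rest, 50 x 45 x 16 mm, top 125 mm high
- rim (a point): Point of the stone's rim facing the rest: mid-width, axle height (115 mm), grinder's axes. The gap begins here and runs 5.5 to 9 mm (not known beforehand) towards -y to the rest's upright face. Rim and rest are vertical from 109 to 125 mm height; the rim curves away above. Below the gap it is free down to 25 mm over the bench
- gap_mouth (a point): Point 10 mm above rim, level with the rest's top. Put the gauge in upright, its x along the grinder's x, flat face to the rest; it sticks where the blade is as thick as the gap, near this level. Stone and rest are rigid: once both faces touch, the push rises steeply, 5 N or more per mm of depth (friction 0.5 to 0.7). Pressed against only one of them it comes loose when released
- hammer: Bystander: hammer 260 mm long lying flat; origin at the centre of its underside
- chisel: Bystander: dark steel cold chisel 160 mm long, 16 mm thick, lying flat; origin at the middle of its underside
- tin: Bystander: closed steel tin, 66 mm across, 90 mm high; origin at the centre of its underside
- offcut: Bystander: steel bar offcut 70 x 30 x 20 mm; origin at the centre of its underside
There are look-alikes about, which are no part of the job. Leave any blue or white look-alike of the gauge alone.

How it is judged (in metres and radians):
On the way, in this order (a step that is already met when the one before it is completed fails the run):
1. the gauge is drawn clear out of its block, held in the gripper (z of gauge in the frame of block above 0.115 m and contact force between gauge and the fingers above 1 N), for 0.1 s.
2. the held gauge's blade is in the gap and presses the stone with 3 to 22 N (x of gauge in the frame of rim between -0.009 and 0.009 m and horizontal distance between gauge and rim below 0.016 m and z of gauge in the frame of rim below -0.012 m and contact force between gauge and grinder between 3 and 22 N and contact force between gauge and the fingers above 1 N), for 0.2 s.
At the end, for the whole second after the job is handed in: The gauge stands released and still in the gap: upright and in line with the axle within 0.12 and 0.15 rad, lower end at least 12 mm below axle height, within 9 mm of the stone's mid-width and 16 mm of the rim point seen from above, pressing on the stone with 3 to 18 N (x of gauge in the frame of rim between -0.009 and 0.009 m and horizontal distance between gauge and rim below 0.016 m and z of gauge in the frame of rim below -0.012 m and contact force between gauge and grinder between 3 and 18 N and angle between gauge's own z axis and vertical below 0.12 rad and angle between the x axis of gauge and the x axis of grinder, either way round below 0.15 rad and linear speed of gauge below 0.01 m/s and contact force between gauge and the fingers below 0.1 N); the robot touches nothing.
It fails at once if the gauge is wedged hard: more than 28 N between gauge and stone (contact force between gauge and grinder above 28 N).
It fails at once if the gauge is dropped (moves faster than 0.25 m/s while not held) (contact force between gauge and the fingers below 0.1 N and linear speed of gauge above 0.25 m/s).
It fails at once if a bystander is moved more than 20 mm (distance of any of hammer, chisel, tin, offcut from where it was at the start of the episode above 0.02 m).
It also fails if it takes over 54 s, if anything falls off the work surface, if the arm or the gripper's body presses on something with over 40 N, if the wrist force passes 120 N, or if a joint passes its speed limit or range.

## Robot

A 6-joint arm with a two-finger parallel gripper is mounted at the origin on the work surface. World frame = base frame: x ahead of the robot, y to its left, z up, the work surface at z = 0. Lengths are in mm, angles in rad, forces in N, time in s.
With the tool pointing down it reaches from about 350 to 775 mm from the base axis. Payload 7.3 kg.
Tool frame: the origin (TCP) lies midway between the tips of the shut fingers; the grasp point (between the pads) lies 19 mm behind it; z points along the fingers, y is the line along which they close (so a half turn about z gives the same grasp; the last joint's range is limited). The gripper opens to 92 mm and grips with 3 to 60 N. Pads are 19 mm wide; open, the fingers measure 130 mm over their backs; the gripper's body (75 mm by 190 mm) begins 47 mm behind the grasp point.
Start: joints at [-1.491, 0.342, 1.524, -0, 1.275, -0.146], TCP at [117.562, -511.688, 226.741] pointing down, gripper open.
Joint ranges: [-2.53, 2.53], [-0.77, 2.02], [0.04, 2.7], [-1, 4.14], [0.28, 2.66], [-3.11, 3.11]. Speed limits (rad/s): [2.57, 2.57, 3.14, 3.14, 3.14, 3.14].

## Interface

Orientations are given as [roll, pitch, yaw] about the fixed x, y, z axes, in that order (R = Rz(yaw) Ry(pitch) Rx(roll)).
In Python, from plant import get_obs, capture, camera_model, close_job, search_frame, regions_of, pinpoint gives the robot as it stands. The module is installed in compiled form; this text tells all that it offers.
- The arm moves only by the shell command python3 -m pendant 'ROWS'. ROWS is JSON, one flat list of numbers, 7 for each row, row after row: the shift along the tool's x, y, z in units of 30 mm (1.0 is 30 mm), then the turn, a rotation vector about the tool's x, y, z in units of 4 degrees (1.0 is 4 degrees), then the closure, from -1 (fully open) to 1 (shut), so that 0 is half open. In form: [dx, dy, dz, wx, wy, wz, gripper, dx, dy, dz, wx, wy, wz, gripper, ...]. A call has 1 to 12 rows; each row shifts and turns the commanded pose from where the row before left it, along the tool's axes as they then stand; what a row does not reach is not made up. A row lasts 1/10 s, in which the tool goes at most 50 mm and 8.59 degrees, less where a joint would pass 70% of its speed; a pose out of reach is approached as far as the arm can. A call with a number of a shift or a turn outside -1 to 1 is refused whole. A call with a gripper value outside its range is refused whole. The fingers move at their own pace and stop on an object; the grip force is fixed at half the most. Time passes only in rows, so rows that do not move let the fingers close. It gives the time, the measured TCP pose, the force, the opening and the grip force at its end, in the units of the state.
- get_obs(): the state, without advancing time (a new reading comes with each control period).
- capture(name): name is "scene" or "top"; returns the picture (480x640x3 uint8, red, green, blue); there is no depth.
- camera_model(name): a dict with "fov_y" (degrees; the focal length in pixels is half the picture's height over the tangent of half this angle, whatever the lens; pixels are square), "cx", "cy" (the principal point, pixels), "D" ([k1, k2, p1, p2, k3] as OpenCV has them; the pictures are not rectified), "pose" (4x4, takes a point from camera to world coordinates). Camera axes: x right, y up, looking along -z (the intrinsics and any distortion apply to the point x, -y, -z); pixel columns grow to the right and rows downward; lengths in mm; the calibration is good to about 2 mm. A picture is of the moment at which its call begins. camera_model takes no time and is no camera call.
- close_job(): hands the job in; it is judged then, once.
Trained networks look in the newest picture that a camera, given by its name, has taken for a name from the list of things; names that differ only in an ending like _2 or _b are one class to them, and where a whole thing is asked for, a point or a joint stands for the part that bears it (a point fixed in the world has none). Each returns a list of dicts, best first, with "score" (0 to 1); they miss things now and then, are a little off and sometimes report something else, mostly with a low value. They report only what shows in the picture. A call takes as long as a camera call. They do not tell look-alikes from the thing itself.
- search_frame(camera, thing): "location" ([column, row] in pixels, amid what is visible of it).
- regions_of(camera, thing): "pixels" (480x640 bool, what is visible of it) and "location" ([column, row] in pixels, amid what is visible of it).
- pinpoint(camera, thing): "location" ([column, row] in pixels: a listed point, or the origin of a listed thing).
The state is a dict: "time": time; "joint_positions": joint angles; "dq": joint speeds; "tau": joint torques, N m; "tool_pos": TCP position; "tcp_rot": TCP orientation; "contact_force": force on the tool from outside, world axes, zero at the start; "moment": the same for the moment, N m; "grip_width": finger opening in mm; "finger_force": force on a finger pad.
Only numpy, scipy, OpenCV 4.12 (cv2) and the standard library are available. Lean on these libraries where they do the work, as an engineer would, in place of code of your own. Each camera call takes 0.05 s, during which the arm holds its last target. There are 200 camera calls.

## Working session

There is one attempt and no reset: what is moved stays moved. The work goes in short steps, Python scripts to look and compute and a shell command to move; the robot and the scene stay as the last step left them, time stands still between calls to the robot, and variables do not carry over. Pictures are saved under pics/ and viewed, at most 10 in all, crops included, and the job is handed in when it is done.

```bash
mkdir -p pics; cat > h.py <<'E'
import numpy as np, cv2
from plant import *
def K(n):
    m=camera_model(n); f=240/np.tan(np.radians(m["fov_y"])/2)
    return np.array([[f,0,m["cx"]],[0,f,m["cy"]],[0,0,1]]),np.array(m["D"],float),np.array(m["pose"])
def ray(n,px):
    k,D,T=K(n); u=cv2.undistortPoints(np.array([[px]],float),k,D)[0,0]
    d=T[:3,:3]@np.array([u[0],-u[1],-1]); return T[:3,3],d/np.linalg.norm(d)
def atz(n,px,z):
    o,d=ray(n,px); return o+d*(z-o[2])/d[2]
def proj(n,P):
    k,D,T=K(n); p=(np.linalg.inv(T)@np.append(P,1))[:3]*[1,-1,-1]
    return cv2.projectPoints(p.reshape(1,1,3),np.zeros(3),np.zeros(3),k,D)[0].ravel()
def tri(p1,p2):
    (a,d),(b,e)=ray("scene",p1),ray("top",p2)
    s=np.linalg.lstsq(np.c_[d,-e],b-a,rcond=None)[0]; x,y=a+s[0]*d,b+s[1]*e
    return (x+y)/2,np.linalg.norm(x-y)
E
python3 - <<'E'
from h import *
for n in("scene","top"):
    cv2.imwrite(f"pics/{n}0.png",capture(n)[:,:,::-1]); print(n,np.round(camera_model(n)["pose"],2).tolist())
    for t in("gauge","gauge_grip","block","grinder","rim","gap_mouth"):
        print(n,t,[(np.round(r["location"],1).tolist(),round(r["score"],2)) for r in pinpoint(n,t)][:4])
E
```

```text
scene [[0.85, -0.31, 0.42, 928.42], [0.52, 0.53, -0.67, -828.6], [-0.01, 0.79, 0.61, 788.04], [0.0, 0.0, 0.0, 1.0]]
scene gauge [([136.7, 301.6], 0.98), ([415.5, 337.7], 0.94), ([245.4, 254.0], 0.87), ([305.8, 269.0], 0.66)]
scene gauge_grip [([352.8, 335.3], 0.86), ([196.3, 299.2], 0.6), ([259.6, 289.6], 0.59)]
scene block [([308.4, 313.9], 0.68)]
scene grinder [([368.7, 209.8], 0.82)]
scene rim [([405.0, 194.7], 0.85)]
scene gap_mouth [([404.6, 194.7], 0.78)]
top [[0.01, 1.0, -0.07, 362.72], [-1.0, 0.02, 0.01, -70.03], [0.01, 0.07, 1.0, 1402.56], [0.0, 0.0, 0.0, 1.0]]
top gauge [([352.2, 133.6], 0.98), ([375.2, 226.8], 0.7), ([342.2, 324.0], 0.7), ([444.9, 371.3], 0.59)]
top gauge_grip [([374.3, 285.1], 0.81), ([383.0, 220.8], 0.79), ([422.2, 329.0], 0.69)]
top block [([207.2, 199.2], 0.75), ([374.7, 225.2], 0.58)]
top grinder [([197.8, 253.0], 0.82)]
top rim [([206.3, 195.0], 0.66)]
top gap_mouth [([207.8, 197.5], 0.85)]
```

View pics/scene0.png

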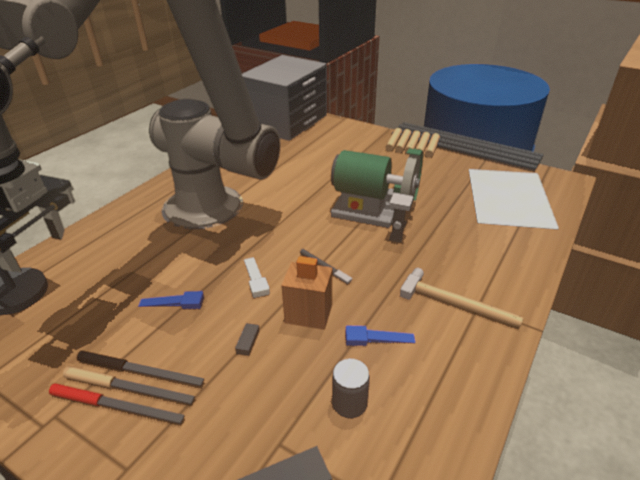

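View pics/top0.png

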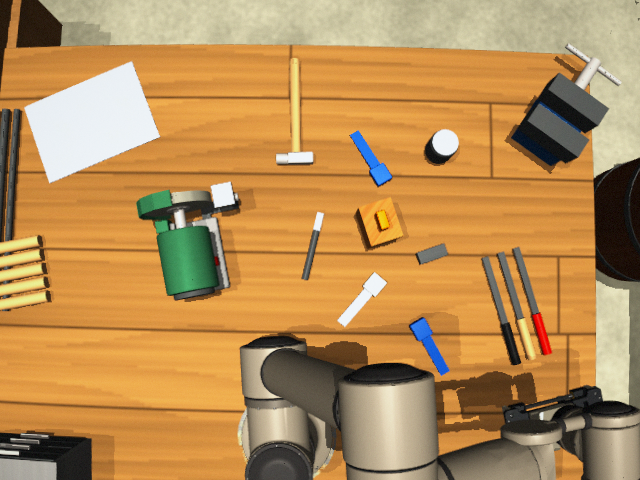

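The scene view shows the orange gauge handle in the block at about (307,268), and the stone and rest gap at about (405,190). The top view shows the handle at (382,219), the stone at (190,203) and the rest at (224,196). Blue and white items are look-alikes.

```bash
python3 - <<'E'
from h import *
c={}
for n,w in(("scene",(285,250,330,285)),("top",(355,195,408,252))):
    im=capture(n); hsv=cv2.cvtColor(im,cv2.COLOR_RGB2HSV); x0,y0,x1,y1=w
    m=np.zeros((480,640),np.uint8); r=hsv[y0:y1,x0:x1]
    m[y0:y1,x0:x1]=((r[...,1]>215)&(r[...,2]>130)&(r[...,0]<24))
    nn,l,st,ce=cv2.connectedComponentsWithStats(m); k=1+np.argmax(st[1:,4]); c[n]=ce[k]
    print(n,st[k],ce[k]); 
    pts=np.argwhere(l==k)[:,::-1].astype(np.float32); print(cv2.minAreaRect(pts))
    cv2.imwrite(f"pics/c_{n}.png",np.hstack([cv2.resize(im[y0:y1,x0:x1,::-1],(400,400),interpolation=2),cv2.resize((l==k)[y0:y1,x0:x1].astype(np.uint8)[...,None].repeat(3,2)*255,(400,400))]))
    for p in [cv2.boxPoints(cv2.minAreaRect(pts))] if n=="top" else []:
        for q in p: print(atz(n,q,156)[:2].round(1))
    if n=="top": a=im[170:310,130:250]; cv2.imwrite("pics/gt.png",cv2.resize(a[:,:,::-1],None,fx=4,fy=4,interpolation=2))
    else: a=im[130:250,320:440]; cv2.imwrite("pics/gs.png",cv2.resize(a[:,:,::-1],None,fx=4,fy=4,interpolation=2))
print("handle tri",tri(c["scene"],c["top"]))
print("rim",tri([405,194.7],[206.8,196]), atz("top",[206.8,196],120),atz("scene",[404.8,194.7],120))
E
python3 -c "
import cv2,numpy as np
a=cv2.imread('pics/gt.png');b=cv2.imread('pics/gs.png');h=560
b=cv2.resize(b,(400,400));a=cv2.resize(a,(400,467));c=np.zeros((467,800,3),np.uint8);c[:467,:400]=a;c[:400,400:]=b;cv2.imwrite('pics/g.png',c)"
```

```text
Traceback (most recent call last):
ValueError: attempt to get argmax of an empty sequence
[ WARN:0@0.006] global loadsave.cpp:275 findDecoder imread_('pics/gt.png'): can't open/read file: check file path/integrity
[ WARN:0@0.006] global loadsave.cpp:275 findDecoder imread_('pics/gs.png'): can't open/read file: check file path/integrity
Traceback (most recent call last):
cv2.error: OpenCV(4.12.0) /io/opencv/modules/imgproc/src/resize.cpp:4208: error: (-215:Assertion failed) !ssize.empty() in function 'resize'
```

```bash
python3 - <<'E'
from h import *
S=cv2.imread("pics/scene0.png");T=cv2.imread("pics/top0.png")
hs=cv2.cvtColor(S,40);ht=cv2.cvtColor(T,40)
print([hs[y,x].tolist() for x,y in((307,262),(307,272),(290,285),(300,300))],[ht[y,x].tolist() for x,y in((382,216),(384,225),(368,215),(395,235))])
C={}
for n,h,w in(("scene",hs,(285,250,330,285)),("top",ht,(355,195,408,252))):
    x0,y0,x1,y1=w; r=h[y0:y1,x0:x1]; thr=200 
    m=np.zeros((480,640),np.uint8); m[y0:y1,x0:x1]=((r[...,1]>thr)&(r[...,0]<26))
    nn,l,st,ce=cv2.connectedComponentsWithStats(m)
    if nn<2: print(n,"none",r[...,1].max()); continue
    k=1+np.argmax(st[1:,4]); pts=np.argwhere(l==k)[:,::-1].astype(np.float32)
    R=cv2.minAreaRect(pts); C[n]=R[0]; print(n,st[k],ce[k],R)
    if n=="top":
        for q in cv2.boxPoints(R): print(atz(n,q,156)[:2].round(1))
c=np.zeros((580,800,3),np.uint8)
c[:467,:400]=cv2.resize(T[170:310,130:250],(400,467),interpolation=2)
c[:400,400:]=cv2.resize(S[130:250,320:440],(400,400),interpolation=2)
c[467:,:]=0; c[400:580,420:590]=cv2.resize(T[195:252,355:408],(170,180),interpolation=2); c[400:580,600:790]=cv2.resize(S[245:325,280:335],(190,180))
cv2.imwrite('pics/g.png',c)
if len(C)==2: print("handle",tri(C["scene"],C["top"]))
print("rim",tri([405,194.7],[206.8,196]), atz("top",[206.8,196],120),atz("scene",[404.8,194.7],120))
E
```

```text
[[15, 183, 201], [11, 182, 123], [14, 146, 198], [12, 153, 105]] [[25, 235, 242], [24, 234, 242], [20, 184, 243], [19, 188, 242]]
scene none 197
top [374 209  22  26 314] [382.75159236 220.25796178] ((385.794189453125, 220.17649841308594), (23.525955200195312, 21.828205108642578), 75.96376037597656)
[ 515.2 -182.2]
[ 527.3 -227.4]
[ 478.7 -239.8]
[ 466.7 -194.7]
rim (array([548.76969108, 179.1289071 , 114.39845845]), np.float64(0.7716299767095184)) [548.30213012 178.2407963  120.        ] [551.21191571 170.1909816  120.        ]
```

View pics/g.png

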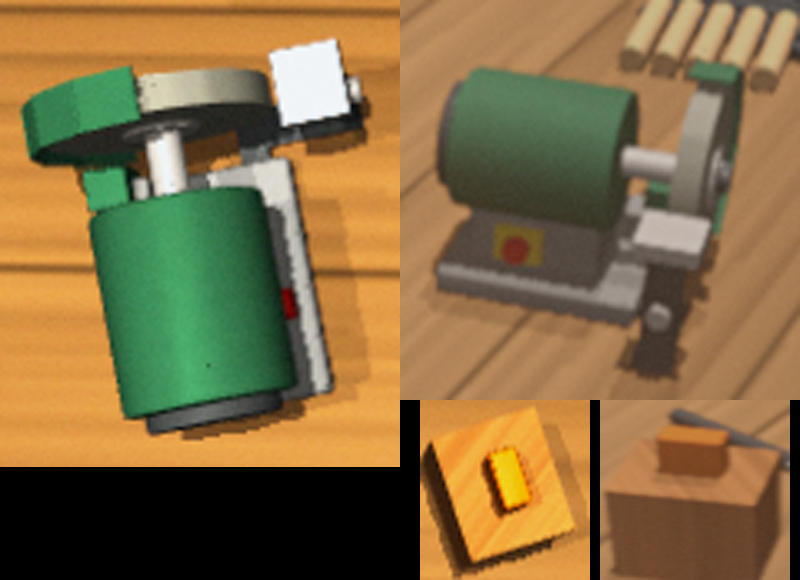

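Left crop: the rest's top face has corners at about (210,186), (231,181), (236,204) and (214,208). The grinder yaw is about 9°. Bottom crops: the handle and block sit at about 18° yaw.

```bash
python3 - <<'E'
from h import *
T=cv2.imread("pics/top0.png");ht=cv2.cvtColor(T,40).astype(int)
R=np.arctan2
m=np.zeros((480,640),np.uint8); r=ht[205:240,368:396]
m[205:240,368:396]=(r[...,1]>222)&(r[...,0]>=22)&(r[...,2]>200)
n,l,st,ce=cv2.connectedComponentsWithStats(m);k=1+np.argmax(st[1:,4]);
for kk in np.argsort(-st[1:,4])[:3]+1: print(st[kk],ce[kk])
pts=np.argwhere(l==k)[:,::-1].astype(np.float32); q=cv2.boxPoints(cv2.minAreaRect(pts))
P=np.array([atz("top",p,156)[:2] for p in q]);print("handle",P.round(1).tolist(),P.mean(0)); e=P[1:]-P[:-1]; print(np.linalg.norm(e,axis=1),np.degrees(R(e[:,1],e[:,0])))
B=np.array([[432,440],[532,408],[575,527],[472,562]],float); B=(B-[420,400])/[170/53,180/57]+[355,195]
P=np.array([atz("top",p,112)[:2] for p in B]);print("block",P.round(1).tolist(),P.mean(0)); e=P[1:]-P[:-1]; print(np.linalg.norm(e,axis=1),np.degrees(R(e[:,1],e[:,0])))
# rest: white mask
r=ht[172:215,200:245]; m[:]=0; m[172:215,200:245]=(r[...,1]<50)&(r[...,2]>205)
n,l,st,ce=cv2.connectedComponentsWithStats(m);k=1+np.argmax(st[1:,4]);print(st[k])
q=cv2.boxPoints(cv2.minAreaRect(np.argwhere(l==k)[:,::-1].astype(np.float32)));print(q.round(1).tolist())
P=np.array([atz("top",p,125)[:2] for p in q]);print("rest",P.round(1).tolist(),P.mean(0)); e=P[1:]-P[:-1]; print(np.linalg.norm(e,axis=1),np.degrees(R(e[:,1],e[:,0])))
o=get_obs();print(o["time"],o["tool_pos"],o["tcp_rot"],o["grip_width"],o["contact_force"])
E
```

```text
[378 211  11  17 104] [382.73076923 218.80769231]
handle [[513.5, -192.1], [518.0, -206.2], [485.2, -216.2], [480.7, -202.2]] [ 499.31839008 -204.1756142 ]
[14.76851047 34.3065308  14.74101648] [ -72.33526585 -162.94209846  107.57483893]
block [[528.4, -156.1], [552.1, -224.8], [469.1, -254.9], [443.6, -184.3]] [ 498.29574805 -205.01622917]
[72.74295442 88.31613241 75.05895862] [ -70.97705337 -160.10518202  109.82614968]
[211 182  23  26 447]
[[210.3000030517578, 185.3000030517578], [230.10000610351562, 181.39999389648438], [234.39999389648438, 203.10000610351562], [214.60000610351562, 207.10000610351562]]
rest [[571.2, 170.4], [580.5, 127.0], [532.7, 116.1], [523.4, 159.3]] [551.95124155 143.18797777]
[44.36987296 49.07816296 44.20509913] [ -77.91998689 -167.13123623  102.1165215 ]
0.75 [ 117.58593997 -511.69512485  226.75700212] [3.14145324e+00 3.87153747e-06 2.25843598e-01] 91.77160330425055 [-0.5753027   0.18700305  0.1079564 ]
```

Handle is at about (499, -204.5) with yaw 18.5°. The rest face centre is at about (547, 165.5) with yaw 12.5°. The first move goes over the gauge.

```bash
python3 -m pendant '[0.98,-0.475,0,0,0,0,-1,0.98,-0.475,0,0,0,0,-1,0.98,-0.475,0,0,0,0,-1,0.98,-0.475,0,0,0,0,-1,0.98,-0.475,0,0,0,0,-1,0.98,-0.475,0,0,0,0,-1,0.98,-0.475,0,0,0,0,-1,0.98,-0.475,0,0,0,0,-1,0.98,-0.475,0,0,0,0,-1,0.98,-0.475,0,0,0,0,-1,0.98,-0.475,0,0,0,0,-1,0.98,-0.475,0,0,0,0,-1]'
python3 -m pendant '[0.98,-0.475,0,0,0,0,-1,0.98,-0.475,0,0,0,0,-1,0.98,-0.475,0,0,0,0,-1,0,0,0,0,0,-1,-1,0,0,0,0,0,-1,-1,0,0,0,0,0,-1,-1,0,0,0,0,0,-1,-1,0,0,0,0,0,-1,-1,0,0,0,0,0,-1,-1,0,0,0,0,0,-1,-1,0,0,0,0,0,-1,-1,0,0,0,0,0,-1,-1]'
python3 -m pendant '[0,0,0,0,0,-1,-1,0,0,0,0,0,-1,-1,0,0,0,0,0,-1,-1,0,0,0,0,0,-1,-1,0,0,0,0,0,-1,-1,0,0,0,0,0,-1,-1,0,0,0,0,0,-1,-1,0,0,0,0,0,-1,-1,0,0,0,0,0,-1,-1,0,0,0,0,0,-1,-1,0,0,0,0,0,-1,-1,0,0,0,0,0,-1,-1]'
python3 -m pendant '[0,0,0,0,0,-1,-1,0,0,0,0,0,-1,-1,0,0,0,0,0,-0.9,-1,0,0,0,0,0,0,-1,0,0,0,0,0,0,-1]'
```

```text
time: 1.95
tool_pos: [424.1, -265.1, 226.9]
tcp_rot: [3.141, -0.0, 0.226]
contact_force: [-0.4, -1.0, -0.6]
grip_width: 91.7
finger_force: 0.0
time: 3.15
tool_pos: [499.5, -204.6, 226.7]
tcp_rot: [3.142, 0.0, 0.857]
contact_force: [0.7, -0.2, 1.2]
grip_width: 91.7
finger_force: 0.0
time: 4.35
tool_pos: [499.5, -204.6, 226.7]
tcp_rot: [-3.142, 0.0, 1.695]
contact_force: [-0.4, -0.3, 0.1]
grip_width: 92.1
finger_force: 0.0
time: 4.85
tool_pos: [499.5, -204.6, 226.7]
tcp_rot: [-3.142, 0.0, 1.893]
contact_force: [0.6, -0.2, -0.5]
grip_width: 92.1
finger_force: 0.0
```

```bash
python3 -m pendant '[0,0,0.6,0,0,0,-1,0,0,0.6,0,0,0,-1,0,0,0.6,0,0,0,-1,0,0,0.6,0,0,0,-1,0,0,0.6,0,0,0,-1,0,0,0.6,0,0,0,-1,0,0,0,0,0,0,-1]'
python3 -m pendant '[0,0,0,0,0,0,1,0,0,0,0,0,0,1,0,0,0,0,0,0,1,0,0,0,0,0,0,1,0,0,0,0,0,0,1,0,0,0,0,0,0,1,0,0,0,0,0,0,1,0,0,0,0,0,0,1]'
```

```text
time: 5.55
tool_pos: [498.2, -203.9, 116.6]
tcp_rot: [-3.138, -0.003, 1.893]
contact_force: [0.2, 0.4, 0.1]
grip_width: 91.3
finger_force: 0.0
time: 6.35
tool_pos: [499.6, -204.6, 118.8]
tcp_rot: [3.141, 0.0, 1.894]
contact_force: [0.6, 0.9, 1.1]
grip_width: 39.7
finger_force: 30.0
```

```bash
python3 -m pendant '[0,0,-0.3,0,0,0,1,0,0,-0.5,0,0,0,1,0,0,-0.5,0,0,0,1,0,0,-0.5,0,0,0,1,0,0,-0.5,0,0,0,1,0,0,-0.5,0,0,0,1,0,0,-0.5,0,0,0,1,0,0,-0.5,0,0,0,1,0,0,-0.5,0,0,0,1,0,0,-0.4,0,0,0,1,0,0,0,0,0,0,1,0,0,0,0,0,0,1]'
python3 - <<'E'
from h import *
im=capture("scene");cv2.imwrite("pics/s1.png",im[:,:,::-1])
p=proj("scene",[499.6,-204.6,210]).astype(int);print(p)
a=im[p[1]-75:p[1]+75,p[0]-100:p[0]+100,::-1];cv2.imwrite("pics/s1c.png",cv2.resize(a,(800,600),interpolation=2))
E
```

```text
time: 7.55
tool_pos: [499.3, -204.6, 259.5]
tcp_rot: [-3.141, -0.0, 1.894]
contact_force: [0.5, 1.0, -2.0]
grip_width: 40.2
finger_force: 30.0
[305 237]
```

View pics/s1c.png

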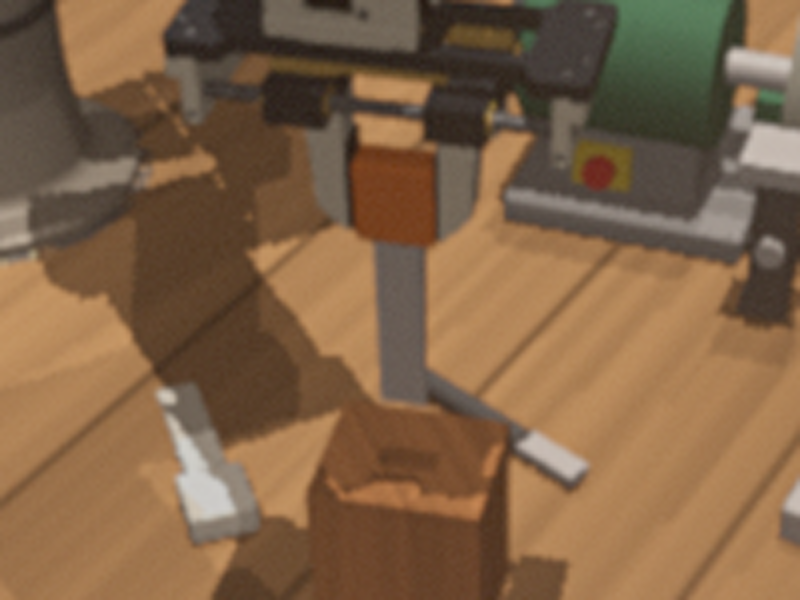

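The crop shows the orange handle held between the fingers and the blade hanging clear above the block, its lower end near crop (405,403). I'll check which way the flat face looks by projecting both hypotheses.

```bash
python3 - <<'E'
from h import *
o=np.array([305,237]); 
for f in(1,-1):
    a=np.radians(18.5+(0 if f==1 else 180)); R=np.array([[np.cos(a),-np.sin(a),0],[np.sin(a),np.cos(a),0],[0,0,1]])
    B=np.array([499.3,-204.6,152.7])
    P=lambda x,y,z:((proj("scene",R@np.array([x*f,y*f,z])*1.0+B) if 0 else proj("scene",R@np.array([x,y,z],float)+B))-o+[100,75])*4
    print(f)
    for x,y,z in [(-20*f,-10*f,100),(20*f,-10*f,100),(-20*f,-10*f,144),(20*f,-10*f,144)]+[(s*12*f,y,0) for s in(-1,1) for y in(-5.5,-3.5)]: print((x,y,z),P(x,y,z).round(0))
E
```

```text
1
(-20, -10, 100) [352. 236.]
(20, -10, 100) [434. 247.]
(-20, -10, 144) [348. 158.]
(20, -10, 144) [432. 168.]
(-12, -5.5, 0) [379. 395.]
(-12, -3.5, 0) [380. 393.]
(12, -5.5, 0) [425. 402.]
(12, -3.5, 0) [426. 399.]
-1
(20, 10, 100) [352. 236.]
(-20, 10, 100) [434. 247.]
(20, 10, 144) [348. 158.]
(-20, 10, 144) [432. 168.]
(12, -5.5, 0) [385. 381.]
(12, -3.5, 0) [384. 384.]
(-12, -5.5, 0) [430. 388.]
(-12, -3.5, 0) [429. 391.]
```

```bash
python3 -m pendant '[0,0,0,0,0,0.75,1,0,0,0,0,0,0.75,1,0.855,0.301,0,0,0,0,1,0.855,0.301,0,0,0,0,1,0.855,0.301,0,0,0,0,1,0.855,0.301,0,0,0,0,1,0.855,0.301,0,0,0,0,1,0.855,0.301,0,0,0,0,1,0.855,0.301,0,0,0,0,1,0.855,0.301,0,0,0,0,1,0.855,0.301,0,0,0,0,1,0.855,0.301,0,0,0,0,1]'
python3 -m pendant '[0.855,0.301,0,0,0,0,1,0.855,0.301,0,0,0,0,1,0.855,0.301,0,0,0,0,1,0.855,0.301,0,0,0,0,1,0,0,0.3,0,0,0,1,0,0,0.3,0,0,0,1,0,0,0,0,0,0,1,0,0,0,0,0,0,1,0,0,0,0,0,0,1]'
python3 - <<'E'
from h import *
print(get_obs()["contact_force"])
p=proj("scene",[546,170,140]).astype(int);q=proj("top",[546,170,140]).astype(int)
s=capture("scene");t=capture("top");print(p,q)
cv2.imwrite("pics/s2.png",s[:,:,::-1]);cv2.imwrite("pics/t2.png",t[:,:,::-1])
c=lambda im,p:cv2.resize(im[p[1]-38:p[1]+37,p[0]-25:p[0]+25,::-1],(400,600),interpolation=2)
cv2.imwrite("pics/g2.png",np.hstack([c(s,p),c(t,q)]))
E
```

```text
time: 8.8
tool_pos: [531.6, 66.5, 258.6]
tcp_rot: [-3.14, -0.0, 1.79]
contact_force: [1.0, -0.0, -1.8]
grip_width: 40.1
finger_force: 30.0
time: 9.7
tool_pos: [545.2, 172.5, 241.9]
tcp_rot: [3.141, 0.0, 1.788]
contact_force: [0.2, 0.6, -1.4]
grip_width: 39.8
finger_force: 30.0
[ 0.21670725  0.60710568 -1.35968872]
[403 187] [208 195]
```

View pics/g2.png

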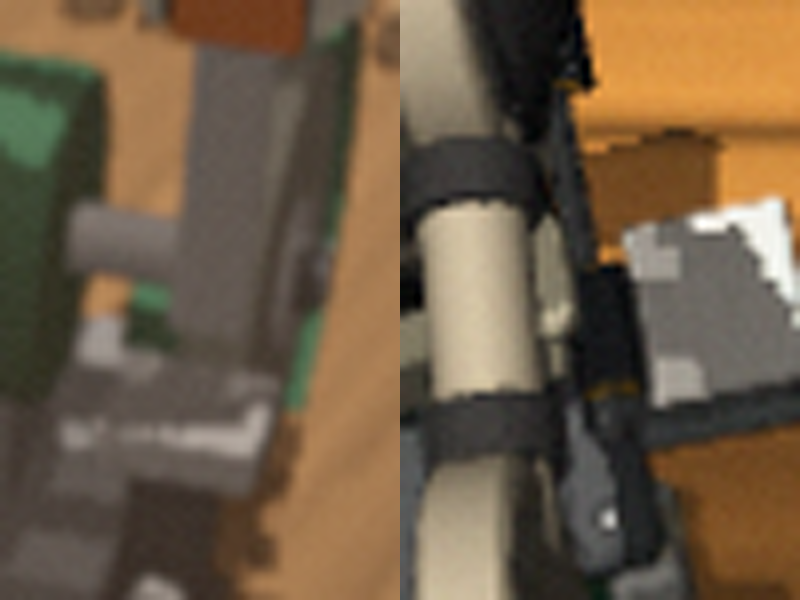

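Left (scene): the blade's lower end is at about crop (175–255, 350–360), just above the rest's back edge. Right (top): the gripper hides the gap, and the rest face runs (625,232) to (652,405). I'll check this against projection.

```bash
python3 - <<'E'
from h import *
a=np.radians(12.5);R=np.array([[np.cos(a),-np.sin(a),0],[np.sin(a),np.cos(a),0],[0,0,1]])
F=np.array([547,165.5,125]);G=np.array([545.2,172.5,135.1])
for n,o,dx in(("scene",[403,187],0),("top",[208,195],400)):
    q=lambda B,v:((proj(n,R@np.array(v,float)+B)-o+[25,38])*8+[dx,0]).round(0).tolist()
    print(n,"rest",[q(F,v) for v in((-25,0,0),(25,0,0),(25,-45,0),(-25,-45,0),(25,-45,-16))],"blade",[q(G,v) for v in((-12,-5.5,0),(12,-5.5,0),(12,-3.5,0),(-12,-5.5,100),(12,-5.5,100),(-20,-10,100),(20,-10,100))])
E
python3 -c "
import cv2
a=cv2.imread('pics/s2.png')[165:210,380:425];cv2.imwrite('pics/g3.png',cv2.resize(cv2.convertScaleAbs(a,alpha=1.6),(600,600),interpolation=2))"
```

```text
scene rest [[119.0, 342.0], [276.0, 369.0], [248.0, 444.0], [87.0, 416.0], [243.0, 488.0]] blade [[163.0, 319.0], [239.0, 331.0], [240.0, 328.0], [192.0, 32.0], [272.0, 44.0], [162.0, 35.0], [296.0, 55.0]]
top rest [[650.0, 403.0], [616.0, 226.0], [777.0, 193.0], [811.0, 370.0], [785.0, 203.0]] blade [[629.0, 354.0], [612.0, 269.0], [605.0, 270.0], [557.0, 300.0], [539.0, 207.0], [580.0, 327.0], [551.0, 172.0]]
```

View pics/g3.png

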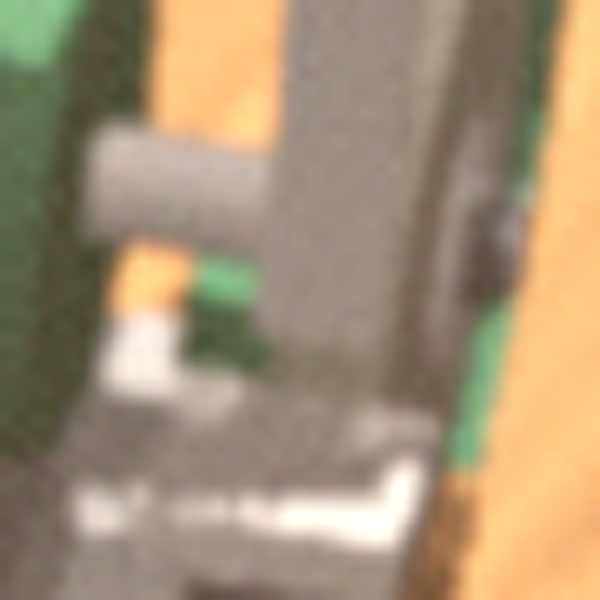

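Blade and rest show nearly the same calibration offset of about 1 px, so they agree to within about 1 mm and the blade end sits over the gap. I'll descend gently.

```bash
python3 -m pendant '[0,0,0.15,0,0,0,1,0,0,0.15,0,0,0,1,0,0,0.1,0,0,0,1,0,0,0.05,0,0,0,1,0,0,0,0,0,0,1]'
python3 -m pendant '[0,0,0.06,0,0,0,1,0,0,0.06,0,0,0,1,0,0,0,0,0,0,1]'
```

```text
time: 10.3
tool_pos: [544.8, 173.3, 227.8]
tcp_rot: [-3.141, 0.0, 1.79]
contact_force: [1.2, -0.1, -1.9]
grip_width: 39.6
finger_force: 30.0
time: 10.6
tool_pos: [544.9, 173.3, 224.3]
tcp_rot: [-3.141, 0.0, 1.79]
contact_force: [-0.2, -0.3, -0.8]
grip_width: 39.9
finger_force: 30.0
```

```bash
python3 -m pendant '[0,0,0.08,0,0,0,1,0,0,0.08,0,0,0,1,0,0,0.08,0,0,0,1,0,0,0.04,0,0,0,1,0,0,0,0,0,0,1]'
python3 -m pendant '[0,0,0.06,0,0,0,1,0,0,0.06,0,0,0,1,0,0,0.06,0,0,0,1,0,0,0,0,0,0,1]'
```

```text
time: 11.1
tool_pos: [545.0, 173.0, 215.9]
tcp_rot: [-3.141, 0.001, 1.79]
contact_force: [0.7, -2.2, -2.3]
grip_width: 39.8
finger_force: 30.0
time: 11.5
tool_pos: [545.3, 172.9, 210.8]
tcp_rot: [3.141, 0.001, 1.789]
contact_force: [1.9, -4.0, -1.0]
grip_width: 40.0
finger_force: 30.0
```

Stone contact begins (-4 N in y), so I ease toward the rest.

```bash
python3 -m pendant '[-0.03,0,0,0,0,0,1,-0.02,0,0,0,0,0,1,0,0,0,0,0,0,1]'
python3 -m pendant '[-0.02,0,0,0,0,0,1,-0.02,0,0,0,0,0,1,0,0,0,0,0,0,1]'
```

```text
time: 11.8
tool_pos: [545.1, 172.3, 210.6]
tcp_rot: [-3.141, -0.001, 1.79]
contact_force: [1.6, -1.0, -1.3]
grip_width: 39.9
finger_force: 30.0
time: 12.1
tool_pos: [545.3, 170.9, 210.6]
tcp_rot: [-3.141, -0.0, 1.79]
contact_force: [0.4, 0.2, -1.7]
grip_width: 39.9
finger_force: 30.0
```

```bash
python3 -m pendant '[0,0,0.06,0,0,0,1,0,0,0.06,0,0,0,1,0,0,0.06,0,0,0,1,0,0,0,0,0,0,1]'
python3 -m pendant '[0,0,0.06,0,0,0,1,0,0,0.06,0,0,0,1,0,0,0,0,0,0,1]'
```

```text
time: 12.5
tool_pos: [545.3, 170.7, 205.0]
tcp_rot: [-3.141, 0.0, 1.79]
contact_force: [0.3, -0.4, -1.8]
grip_width: 39.5
finger_force: 30.0
time: 12.8
tool_pos: [545.4, 170.7, 201.4]
tcp_rot: [-3.141, 0.0, 1.79]
contact_force: [-0.6, 0.2, -2.6]
grip_width: 39.7
finger_force: 30.0
```

```bash
python3 -m pendant '[0,0,0.06,0,0,0,1,0,0,0.06,0,0,0,1,0,0,0,0,0,0,1]'
python3 -m pendant '[0,0,0.06,0,0,0,1,0,0,0.04,0,0,0,1,0,0,0,0,0,0,1]'
```

```text
time: 13.1
tool_pos: [545.4, 170.7, 197.8]
tcp_rot: [-3.141, -0.0, 1.79]
contact_force: [-0.9, -0.2, -1.7]
grip_width: 40.0
finger_force: 30.0
time: 13.4
tool_pos: [545.5, 170.7, 194.9]
tcp_rot: [-3.141, 0.0, 1.79]
contact_force: [0.7, 0.0, -1.3]
grip_width: 39.7
finger_force: 30.0
```

```bash
python3 -m pendant '[0,0,0.06,0,0,0,1,0,0,0.04,0,0,0,1,0,0,0,0,0,0,1]'
python3 -m pendant '[0,0,0.06,0,0,0,1,0,0,0.04,0,0,0,1,0,0,0,0,0,0,1]'
```

```text
time: 13.7
tool_pos: [545.6, 170.7, 192.0]
tcp_rot: [-3.141, 0.0, 1.79]
contact_force: [0.4, 0.2, -3.0]
grip_width: 39.9
finger_force: 30.0
time: 14.0
tool_pos: [545.9, 170.7, 190.1]
tcp_rot: [3.14, 0.0, 1.789]
contact_force: [-1.2, 0.1, 5.0]
grip_width: 40.0
finger_force: 30.0
```

```bash
python3 -m pendant '[0,0,0,0,0,0,1,0,0,0,0,0,0,1]'
python3 -m pendant '[0,0,0.01,0,0,0,1,0,0,0,0,0,0,1,0,0,0,0,0,0,1]'; python3 -c "
from plant import *;print(get_obs()['moment'])"
```

```text
time: 14.2
tool_pos: [545.9, 170.7, 190.1]
tcp_rot: [3.14, 0.0, 1.79]
contact_force: [-1.3, 0.2, 5.7]
grip_width: 39.7
finger_force: 30.0
time: 14.5
tool_pos: [545.9, 170.7, 190.0]
tcp_rot: [3.14, 0.0, 1.789]
contact_force: [-2.0, -1.0, 8.3]
grip_width: 40.0
finger_force: 30.0
[-0.11362529  0.33176861 -0.10636486]
```

```bash
python3 -m pendant '[0,-0.02,0.005,0,0,0,1,0,0,0,0,0,0,1,0,0,0,0,0,0,1]'; python3 -m pendant '[0,0,0,0,0,0,1,0,0,0,0,0,0,1]'
```

```text
time: 14.8
tool_pos: [545.8, 170.7, 190.1]
tcp_rot: [3.139, 0.0, 1.79]
contact_force: [-0.4, 0.3, 5.8]
grip_width: 40.0
finger_force: 30.0
time: 15.0
tool_pos: [545.8, 170.7, 190.1]
tcp_rot: [3.139, 0.0, 1.789]
contact_force: [-0.4, -0.7, 7.0]
grip_width: 39.9
finger_force: 30.0
```

```bash
python3 -m pendant '[0,0,0.01,0,0,0,1,0,0,0,0,0,0,1,0,0,0,0,0,0,1]'; python3 -m pendant '[0,0,0,0,0,0,1,0,0,0,0,0,0,1]'; python3 -c "
from plant import *;print(get_obs()['moment'])"
```

```text
time: 15.3
tool_pos: [545.8, 170.7, 190.0]
tcp_rot: [3.138, 0.0, 1.789]
contact_force: [-1.2, -1.3, 8.5]
grip_width: 40.0
finger_force: 30.0
time: 15.5
tool_pos: [545.8, 170.7, 190.0]
tcp_rot: [3.138, 0.0, 1.789]
contact_force: [-0.6, -1.2, 8.2]
grip_width: 39.8
finger_force: 30.0
[ 0.02441459  0.12798417 -0.0638551 ]
```

```bash
python3 -m pendant '[-0.01,0,0.008,0,0,0,1,0,0,0,0,0,0,1,0,0,0,0,0,0,1]'; python3 -m pendant '[0,0,0,0,0,0,1,0,0,0,0,0,0,1]'
```

```text
time: 15.8
tool_pos: [545.8, 170.6, 189.9]
tcp_rot: [3.138, -0.0, 1.789]
contact_force: [-1.7, -0.1, 9.6]
grip_width: 40.0
finger_force: 30.0
time: 16.0
tool_pos: [545.8, 170.6, 189.9]
tcp_rot: [3.138, -0.0, 1.79]
contact_force: [-1.9, -0.4, 9.0]
grip_width: 40.0
finger_force: 30.0
```

```bash
python3 -m pendant '[0,-0.01,0.005,0,0,0,1,0,0,0,0,0,0,1,0,0,0,0,0,0,1]'; python3 -m pendant '[0,0,0,0,0,0,1,0,0,0,0,0,0,1]'; python3 -m pendant '[0,0,0,0,0,0,-0.3,0,0,0,0,0,0,-0.3,0,0,0,0,0,0,-0.3,0,0,0,0,0,0,-0.3,0,0,0,0,0,0,-0.3]'
```

```text
time: 16.3
tool_pos: [545.8, 170.6, 189.9]
tcp_rot: [3.138, -0.0, 1.789]
contact_force: [-0.5, 0.6, 9.5]
grip_width: 40.1
finger_force: 30.0
time: 16.5
tool_pos: [545.8, 170.6, 189.9]
tcp_rot: [3.138, -0.0, 1.789]
contact_force: [-0.6, 0.5, 8.9]
grip_width: 39.8
finger_force: 30.0
time: 17.0
tool_pos: [544.7, 170.2, 187.8]
tcp_rot: [-3.141, 0.0, 1.79]
contact_force: [0.2, -1.1, 0.1]
grip_width: 60.1
finger_force: 0.0
```

```bash
python3 -m pendant '[0,0,-0.15,0,0,0,-0.3,0,0,-0.3,0,0,0,-0.3,0,0,-0.5,0,0,0,-0.3,0,0,-0.6,0,0,0,-0.3,0,0,-0.6,0,0,0,-0.3,0,0,-0.6,0,0,0,-0.3,0,0,-0.6,0,0,0,-0.3,0,0,-0.5,0,0,0,-0.3,0,0,0,0,0,0,-0.3,0,0,0,0,0,0,-0.3]'
python3 - <<'E'
from h import *
s=capture("scene");p=[403,165]
cv2.imwrite("pics/s4.png",cv2.resize(s[105:225,323:483,::-1],(800,600),interpolation=2))
E
```

```text
time: 18.0
tool_pos: [544.7, 170.2, 303.7]
tcp_rot: [3.141, 0.0, 1.79]
contact_force: [-0.1, 0.4, -0.2]
grip_width: 60.0
finger_force: 0.0
```

View pics/s4.png

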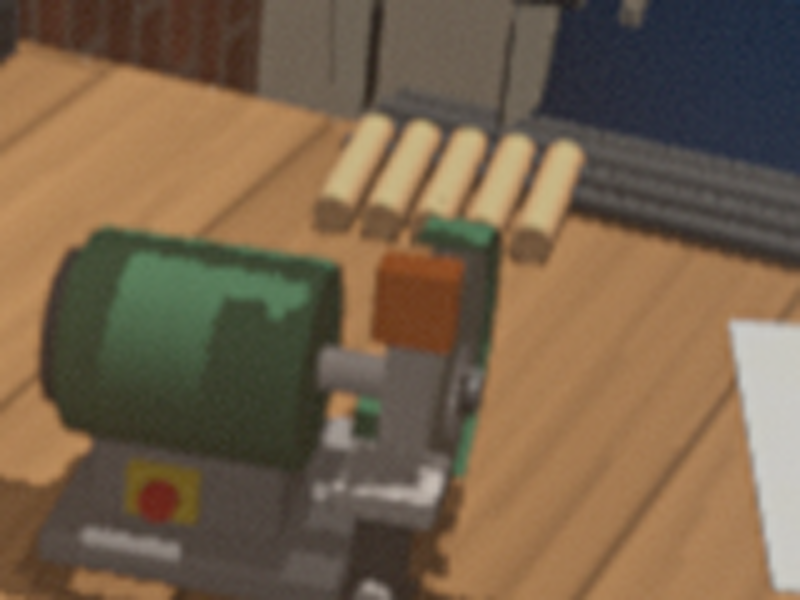

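The gauge stands upright and released in the gap, with the handle at crop (420,303) and the blade running down behind the rest. The arm is clear.

```bash
python3 -c "
from plant import *;print(close_job())"
```

```text
the job is handed in; nothing more can be done
None
```

The job is handed in: the gauge stands upright in the gap, released after a push of about 9 N with sideways force near zero, and the arm is clear; no verdict came back, and the final force on the stone was not measured.

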